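Set the clay press to four clicks

ROBOT

A 7-joint arm with a two-finger parallel gripper is mounted at the origin on the work surface. World frame = base frame: x ahead of the robot, y to its left, z up, the work surface at z = 0. Lengths are in m, angles in rad, forces in N, time in s.
With the tool pointing down it reaches from about 0.4 to 0.875 m from the base axis. Payload 4.4 kg.
Tool frame: the origin (TCP) lies on the front face of the gripper's body, between the roots of the fingers; the fingertips stand 73 mm ahead of it and the grasp point (between the pads) lies 54 mm ahead of it; z points along the fingers, y is the line along which they close (so a half turn about z gives the same grasp; the last joint's range is limited). The gripper opens to 85 mm and grips with 20 to 120 N. Pads are 22 mm wide; open, the fingers measure 114 mm over their backs; the gripper's body (76 mm by 85 mm) begins 54 mm behind the grasp point. The pads swing forward as they close: fully open they stand 13 mm farther back than shut.
Start: joints at [-1.308, 0.628, 0.038, 1.517, -0.027, 0.996, -0.02], TCP at [0.21, 0.615, 0.304] pointing down, gripper open.
Joint ranges: [-3.06, 3.06], [-0.37, 2.12], [-1.25, 1.32], [0.18, 2.47], [-1.1, 4.24], [0.23, 1.98], [-2.94, 2.94]. Speed limits (rad/s): [2.57, 2.57, 3.14, 3.14, 3.14, 3.14, 3.14].

INTERFACE

Orientations are given as a 3x3 rotation matrix whose columns are the frame's x, y, z axes.
In Python, from rig import robot, viewer gives the robot as it stands.
- The arm moves only by the tool arm_command, never from a script. Its arguments are lists of equal length, an entry for each row: "fingers": the gripper's target within -1 to 1 (fully open at 1, half-way at 0, shut at -1); "slide": the shift along the world's x, y, z in mm, a list of three; "spin": the turn about the world's z in degrees. A call has 1 to 10 rows; each row shifts and turns the commanded pose from where the row before left it; what a row does not reach is not made up. A row lasts 1/12 s, in which the tool goes at most 41.7 mm and 7.16 degrees, less where a joint would pass 70% of its speed; a pose out of reach is approached as far as the arm can. A call with a gripper value outside its range is refused whole. The fingers move at their own pace and stop on an object; the grip force is fixed at half the most. Time passes only in rows, so rows that do not move let the fingers close. It gives the time, the measured TCP pose, the force, the opening and the grip force at its end, in the units of the state.
- robot.state(): the state, without advancing time (a new reading comes with each control period).
- viewer.snapshot(name): name is "scene" or "top"; returns (picture, depth): 384x512x3 uint8, blue, green, red; 384x512 float32, m along the optical axis (not along the pixel's ray), 0 where there is no reading.
- viewer.get_calibration(name): a dict with "fovy" (degrees; the focal length in pixels is half the picture's height over the tangent of half this angle, whatever the lens; pixels are square), "cx", "cy" (the principal point, pixels), "pose" (4x4, takes a point from camera to world coordinates). Camera axes: x right, y up, looking along -z (the intrinsics and any distortion apply to the point x, -y, -z); pixel columns grow to the right and rows downward; lengths in m; the calibration is good to about 2 mm. A picture is of the moment at which its call begins. get_calibration takes no time and is no camera call.
- robot.sign_off(): hands the job in; it is judged then, once.
The state is a dict: "time_s": time; "qpos": joint angles; "qd": joint speeds; "effort": joint torques, N m; "ee_pos": TCP position; "eef_rot": TCP orientation; "ft_force": force on the tool from outside, world axes, zero at the start; "ft_torque": the same for the moment, N m; "width": finger opening in m; "grip_force": force on a finger pad.
Only numpy, scipy, OpenCV 4.12 (cv2) and the standard library are available. Lean on these libraries where they do the work, as an engineer would, in place of code of your own. Each camera call takes 0.05 s, during which the arm holds its last target. There are 200 camera calls.

TASK

Set the thickness on the tabletop clay press: turn the black dial on its top clockwise (seen from above) until it comes firmly against its stop, without forcing it, then turn it back exactly four clicks and let go of it. Leave the paint bottle, the mug and the brush jar where they stand.

Things in the scene. Friction and masses are not known exactly. Their poses are not given: they have to be found in the camera images.
- dial_grip (a point): Grip point of the black dial: on its vertical axis, 191 mm above the table. The dial is a disc 54 mm across (its top 166 mm high) with an upright bar on it, 50 mm long, 14 mm thick, top 207 mm high, to be pinched across its 14 mm. x along the bar, y across, z up. Both bar ends look alike; the bar sits on the spindle at any odd angle, so its direction does not show where the stop is.
- stop (a joint): How far (rad) the elastic buffer behind the dial's clockwise stop is pushed: 0 unloaded, positive when the dial presses clockwise on the stop, 3 N m per rad; it springs back with the dial when the load goes. A click stirs it by some 0.04 rad. Firmly at the stop: above 0.08 rad (0.25 N m). Above 0.22 rad (0.66 N m) the stop is forced and breaks.
- platen: Round steel pressing plate, 100 mm across, 12 mm thick, on a vertical spindle under the dial, over a round wooden bed whose top is 32 mm above the table; origin at the centre of its underside, z up. The underside is 33.5 mm above the table with the dial at its stop and rises 0.75 mm for each click back, too little to see or to measure well.
- press: The clay press, a fixed grey painted frame, 180 mm (x) by 240 mm (y); origin on the table under its middle, z up. Two side plates at its +y and -y ends carry a bridge, 70 mm (x) by 218 mm (y), top at 135 mm; on its middle, above the origin, a round grey housing 70 mm across and 22 mm high carries the dial.
- paint_bottle: White plastic paint bottle, 64 mm across, 190 mm high, about 0.45 kg, standing loose by the +y side of the clay press; origin at the centre of its underside. Leave alone.
- mug: White mug, 80 mm across, 90 mm high with a handle, loose on the table by the -y side; origin at the centre of its underside. Leave alone.
- brush_jar: Glass jar 72 mm across, 90 mm high with brushes up to 195 mm, loose on the table by the -y side; origin at the centre of its underside. Leave alone.
- dial_axis (a point): The dial's working: this point lies on its axis on top of the grey housing, 157 mm high; the dial never shifts up or down. Clockwise from above leads to the stop (press closed), click position zero. It clicks 20 times a turn (0.314 rad a click) and snaps into click positions by itself; a click takes about 0.1 N m. At the start it is about 2 to 9 clicks from the stop. Axes as the frame's.

How it is judged:
By the outcome, as a careful person would: the job done as asked, in the order asked, and still so for the second after the job is handed in, with the robot touching nothing.
It also fails if it takes over 64 s, if anything falls off the work surface, if the arm or the gripper's body presses on something with over 40 N, if the wrist force passes 120 N, or if a joint passes its speed limit or range.

## Working session

There is one attempt and no reset: what is moved stays moved. The work goes in short steps, Python scripts to look and compute and a tool call to move; the robot and the scene stay as the last step left them, time stands still between calls to the robot, and variables do not carry over. Pictures are saved under pics/ and viewed, at most 10 in all, crops included, and the job is handed in when it is done.

Besides the shell and the picture viewer there is one more tool, called after "Request:" as a command line: name --pt "numbers of a row" for each row, then --argument value for the rest. arm_command: Moves the arm, as the interface text tells. Its arguments: {"type":"object","properties":{"fingers":{"type":"array"},"slide":{"type":"array"},"spin":{"type":"array"}},"required":["fingers","slide","spin"]}

```bash
ls; mkdir -p pics; python3 - <<'E'
from rig import robot, viewer
import cv2,numpy as np
for n in("scene","top"):
    p,d=viewer.snapshot(n); cv2.imwrite(f"pics/{n}0.png",p); np.save(f"pics/{n}0.npy",d); c=viewer.get_calibration(n);print(n,c)
s=robot.state();print({k:np.round(v,3).tolist() for k,v in s.items()})
E
```

```text
pics
scene {'fovy': 57.18176011875803, 'cx': 254.39151955008512, 'cy': 194.0195072397023, 'pose': array([[-0.15410464, -0.77156915,  0.61719754,  1.0794908 ],
       [ 0.98804636, -0.12288006,  0.09308537,  0.1200362 ],
       [ 0.00401947,  0.62416467,  0.78128248,  0.74358231],
       [ 0.        ,  0.        ,  0.        ,  1.        ]])}
top {'fovy': 54.023694692499355, 'cx': 256.9726759995071, 'cy': 194.12975963113172, 'pose': array([[-0.01823727,  0.98593834, -0.16611141,  0.42390699],
       [-0.99965281, -0.01482051,  0.02178556,  0.07478693],
       [ 0.01901736,  0.16645104,  0.98586631,  1.1524214 ],
       [ 0.        ,  0.        ,  0.        ,  1.        ]])}
{'time_s': 0.1, 'qpos': [-1.308, 0.629, 0.038, 1.518, -0.027, 0.996, -0.02], 'qd': [-0.003, -0.001, 0.0, -0.001, 0.0, -0.001, 0.0], 'effort': [0.004, -56.454, 1.231, -19.398, 0.011, 0.005, 0.0], 'ee_pos': [0.21, 0.615, 0.303], 'eef_rot': [[-0.946, 0.323, -0.001], [0.323, 0.946, -0.002], [-0.0, -0.002, -1.0]], 'ft_force': [0.033, 0.76, -0.375], 'ft_torque': [-0.016, 0.002, 0.008], 'grip_force': 0.0, 'width': 0.085}
```

View pics/scene0.png

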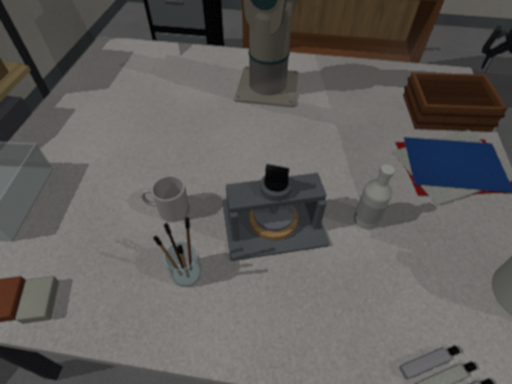

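View pics/top0.png

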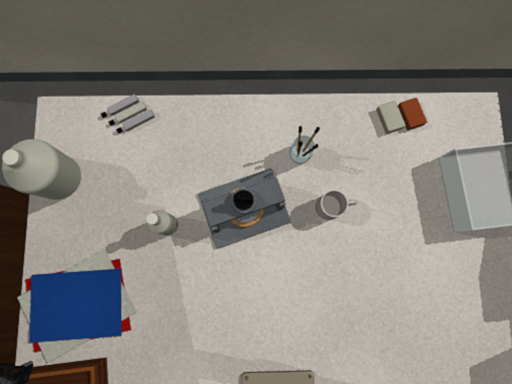

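The scene view shows the press with the black dial at about (276,178). The top view has it at about (243,200), with the bottle on the left and the mug and jar on the right. Next I'll enlarge the dial in both.

```bash
cat > h.py <<'E'
import numpy as np
from rig import robot, viewer
def ray(n,u,v):
    c=viewer.get_calibration(n);f=192/np.tan(np.radians(c["fovy"]/2));P=np.array(c["pose"])
    return P[:3,3],P[:3,:3]@np.array([(u-c["cx"])/f,-(v-c["cy"])/f,-1])
def atz(n,u,v,z):
    o,d=ray(n,u,v);return o+d*(z-o[2])/d[2]
def atd(n,u,v,dep):
    o,d=ray(n,u,v);return o+d*dep
def tri(a,b):
    (o,d),(p,e)=ray("scene",*a),ray("top",*b)
    s,t=np.linalg.lstsq(np.c_[d,-e],p-o,rcond=None)[0]
    return (o+d*s+p+e*t)/2,np.linalg.norm(o+d*s-p-e*t)
E
python3 - <<'E'
import cv2,numpy as np
from h import *
a=cv2.imread("pics/scene0.png")[150:220,235:320];b=cv2.imread("pics/top0.png")[165:235,200:285]
g=lambda i:np.clip(255*(cv2.resize(i,None,fx=4.7,fy=8*.5875,interpolation=cv2.INTER_CUBIC)/255.)**.45,0,255)
cv2.imwrite("pics/crop0.png",np.hstack([g(a),g(b)]))
D=np.load("pics/top0.npy")
# height map points near dial
vs,us=np.mgrid[180:222,222:265]
P=np.array([atd("top",u,v,D[v,u]) for u,v in zip(us.ravel(),vs.ravel()) if D[v,u]>0])
for lo,hi in((.125,.142),(.150,.172),(.185,.225)):
    q=P[(P[:,2]>lo)&(P[:,2]<hi)];print(lo,len(q),q.mean(0) if len(q) else'',np.median(q[:,2]) if len(q) else'')
    if len(q)>5:
        w,V=np.linalg.eigh(np.cov(q[:,:2].T));print(w**.5*np.sqrt(12),np.degrees(np.arctan2(V[1,1],V[0,1])))
S=np.load("pics/scene0.npy");vs,us=np.mgrid[155:200,255:300]
P=np.array([atd("scene",u,v,S[v,u]) for u,v in zip(us.ravel(),vs.ravel()) if S[v,u]>0])
q=P[P[:,2]>.197];print("scene",len(q),q.mean(0));w,V=np.linalg.eigh(np.cov(q[:,:2].T));print(w**.5*np.sqrt(12),np.degrees(np.arctan2(V[1,1],V[0,1])))
E
```

```text
0.125 633 [0.57302478 0.08999567 0.13517206] 0.13524288415756214
[0.07360567 0.16269487] 117.15067740615069
0.15 391 [0.57218811 0.09114135 0.1613781 ] 0.15983007983547093
[0.06288986 0.06827203] 172.8021123073562
0.185 126 [0.57401359 0.09108772 0.20448039] 0.20642928514199776
[0.01486304 0.04896185] 84.3859012409788[ WARN:0@0.158] global loadsave.cpp:1063 imwrite_ Unsupported depth image for selected encoder is fallbacked to CV_8U.
Traceback (most recent call last):
  File "h.py", line 9, in atd
    o,d=ray(n,u,v);return o+d*dep
        ~~~^^^^^^^
  File "h.py", line 4, in ray
    c=viewer.get_calibration(n);f=192/np.tan(np.radians(c["fovy"]/2));P=np.array(c["pose"])
ValueError: time passes only in moves, steps and waits
```

View pics/crop0.png

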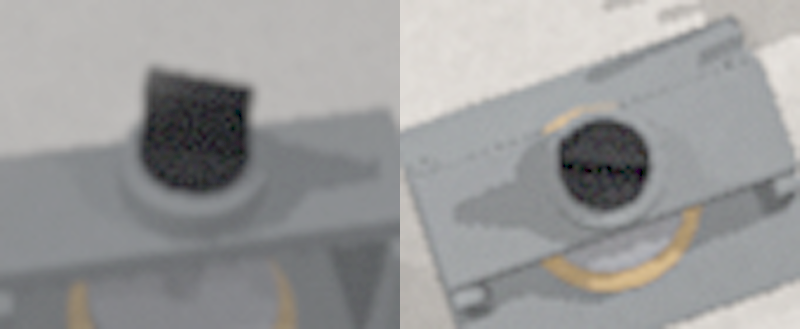

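The left crop is the scene view, with the bar's top edge running from (267,164.5) to (289,169.6) in full-picture pixels. The right crop is the top view, with the dial centred near (242.8,200). The bar lies nearly along y. I'll check this with the scene depth.

```bash
sed -i 's/^from rig.*/&\nfrom functools import lru_cache\ncal=lru_cache(None)(lambda n: viewer.get_calibration(n))/; s/c=viewer.get_calibration(n);f/c=cal(n);f/' h.py; python3 - <<'E'
from h import *
import cv2
S=np.load("pics/scene0.npy");vs,us=np.mgrid[155:200,255:300]
P=np.array([atd("scene",u,v,S[v,u]) for u,v in zip(us.ravel(),vs.ravel()) if S[v,u]>0])
q=P[(P[:,2]>.175)&(P[:,2]<.22)];print("scene",len(q),q.mean(0),q[:,2].max());print(cv2.minAreaRect(q[:,:2].astype(np.float32)))
w,V=np.linalg.eigh(np.cov(q[:,:2].T));print(w**.5*np.sqrt(12),np.degrees(np.arctan2(V[1,1],V[0,1])))
print("ends",atz("scene",267,164.5,.207),atz("scene",288.8,169.6,.207))
D=np.load("pics/top0.npy")
vs,us=np.mgrid[180:222,222:265]
P=np.array([atd("top",u,v,D[v,u]) for u,v in zip(us.ravel(),vs.ravel()) if D[v,u]>0])
q=P[(P[:,2]>.2)&(P[:,2]<.22)];print("top",len(q),q.mean(0),cv2.minAreaRect(q[:,:2].astype(np.float32)))
q=P[(P[:,2]>.16)&(P[:,2]<.175)];print("disc",q.mean(0),cv2.minEnclosingCircle(q[:,:2].astype(np.float32)))
q=P[(P[:,2]>.152)&(P[:,2]<.175)];print("housing",cv2.minEnclosingCircle(q[:,:2].astype(np.float32)))
print("tri dial centre bar top",tri((277.9,167),(242.8,199.5)))
for n,(u,v) in dict(bottle=(153,217),jar=(301,150),mug=(333,205)).items(): print(n,atd("top",u,v,D[v,u]))
s=robot.state();print(np.degrees(np.arctan2(s["eef_rot"][1][1],s["eef_rot"][0][1])))
E
```

```text
scene 336 [0.58278767 0.09171768 0.19553109] 0.20787255985107767
((0.5788092017173767, 0.09187214076519012), (0.04964140057563782, 0.01658410020172596), 85.43692016601562)
[0.01272658 0.05016232] 85.26113686831901
ends [0.57344042 0.06995918 0.207     ] [0.58065734 0.11632717 0.207     ]
top 108 [0.57479962 0.09050187 0.20660277] ((0.5754497051239014, 0.09085169434547424), (0.04898130148649216, 0.014096462167799473), 82.44172668457031)
disc [0.572464   0.09143747 0.16596306] ((0.5741314888000488, 0.09141808748245239), 0.033797480165958405)
housing ((0.57511305809021, 0.09167200326919556), 0.03485460206866264)
tri dial centre bar top (array([0.57085837, 0.0915845 , 0.20042084]), np.float64(0.0027126959677608213))
bottle [0.53098545 0.32024421 0.18896834]
jar [ 0.75581417 -0.09191336  0.00751151]
mug [ 0.57976906 -0.1848212   0.00436461]
71.16175415583554
```

The axis comes out at about (0.576, 0.0915), with the bar at about 83.5° and its top at 0.207. These agree with the given sizes. I need tool yaw at about −6.5°, a spin of −77.7°.

Request:
arm_command --fingers '[1, 1, 1, 1, 1, 1, 1, 1, 1, 1]' --pt "18 -26 3" --pt "18 -26 3" --pt "18 -26 3" --pt "18 -26 3" --pt "18 -26 3" --pt "18 -26 0" --pt "18 -26 0" --pt "18 -26 0" --pt "18 -26 0" --pt "18 -26 0" --spin '[-4, -4, -4, -4, -4, -4, -4, -4, -4, -4]'

```text
time_s: 0.93
ee_pos: [0.3904, 0.3537, 0.3187]
eef_rot: [[-0.515, 0.857, -0.0], [0.857, 0.515, -0.0], [-0.0, -0.0, -1.0]]
ft_force: [0.4, -0.3, -0.2]
width: 0.0853
grip_force: 0.0
```

Request:
arm_command --fingers '[1, 1, 1, 1, 1, 1, 1, 1, 1, 1]' --pt "18 -26 0" --pt "18 -26 0" --pt "18 -26 0" --pt "18 -26 0" --pt "18 -26 0" --pt "18 -26 0" --pt "18 -26 0" --pt "18 -26 0" --pt "18 -26 0" --pt "10 -15 0" --spin '[-4, -4, -4, -4, -4, -4, -4, -4, -4, -1]'

```text
time_s: 1.77
ee_pos: [0.5634, 0.1023, 0.3188]
eef_rot: [[0.108, 0.994, 0.001], [0.994, -0.108, -0.002], [-0.002, 0.001, -1.0]]
ft_force: [0.3, -1.1, 1.4]
width: 0.0857
grip_force: 0.0
```

Request:
arm_command --fingers '[1, 1, 1]' --pt "0 0 0" --pt "0 0 0" --pt "0 0 0" --spin '[0, 0, 0]'

```text
time_s: 2.02
ee_pos: [0.5612, 0.1072, 0.3184]
eef_rot: [[0.101, 0.995, -0.002], [0.995, -0.101, 0.001], [0.001, -0.002, -1.0]]
ft_force: [-0.6, 0.4, 0.0]
width: 0.0855
grip_force: 0.0
```

Request:
arm_command --fingers '[1, 1, 1, 1, 1, 1]' --pt "15 -15.5 0" --pt "0 0 -15" --pt "0 0 -15" --pt "0 0 -15" --pt "0 0 0" --pt "0 0 0" --spin '[-0.7, 0, 0, 0, 0, 0]'

```text
time_s: 2.52
ee_pos: [0.576, 0.0922, 0.2734]
eef_rot: [[0.112, 0.994, -0.002], [0.994, -0.112, 0.0], [0.0, -0.002, -1.0]]
ft_force: [0.4, -0.1, -0.1]
width: 0.0855
grip_force: 0.0
```

```bash
python3 - <<'E'
from h import *
import cv2
p,d=viewer.snapshot("scene");q,e=viewer.snapshot("top")
g=lambda i:np.clip(255*(cv2.resize(i,None,fx=5,fy=5,interpolation=cv2.INTER_CUBIC)/255.)**.45,0,255).astype(np.uint8)
cv2.imwrite("pics/near.png",np.hstack([g(p[110:210,237:317]),g(q[150:250,205:285])]))
s=robot.state();print(s["ee_pos"],s["ft_force"],s["ft_torque"],s["qpos"])
E
```

```text
[0.577047   0.09161725 0.27473383] [0.9817154  0.13215955 0.6642804 ] [-0.01058456  0.02292131  0.02503513] [-0.46546811  0.59846713  0.41158288  1.74756207 -0.3032619   0.85747614
 -0.03033913]
```

View pics/near.png

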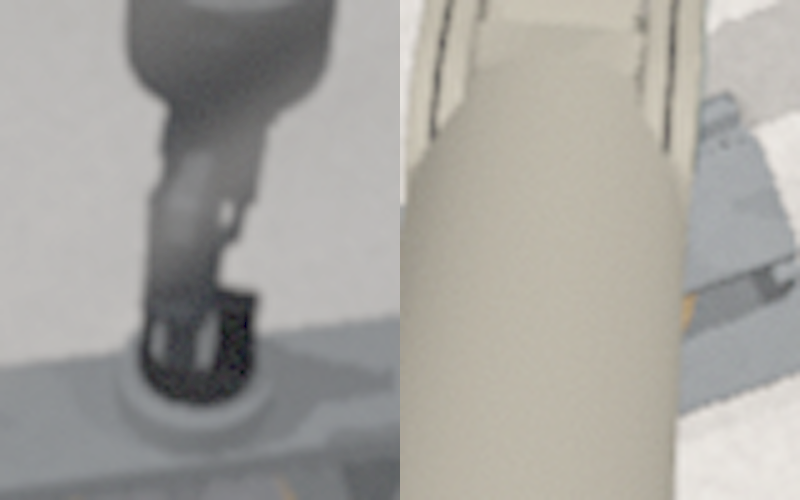

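The near finger stands in front of the bar, at scene (273.6,178). The offset from the bar centre matches the perspective to about 2 mm. I'll go down and close.

Request:
arm_command --fingers '[1, 1, 1, 1, 1, 1]' --pt "-0.5 0 -10" --pt "0 0 -10" --pt "0 0 -9" --pt "0 0 0" --pt "0 0 0" --pt "0 0 0" --spin '[0, 0, 0, 0, 0, 0]'

```text
time_s: 3.12
ee_pos: [0.5765, 0.0906, 0.2448]
eef_rot: [[0.114, 0.993, 0.0], [0.993, -0.114, -0.0], [-0.0, 0.0, -1.0]]
ft_force: [0.2, -0.3, -0.3]
width: 0.0853
grip_force: 0.0
```

Request:
arm_command --fingers '[0.3, 0, -0.3, -0.5, -0.7, -1, -1, -1, -1, -1]' --pt "0 0 0" --pt "0 0 0" --pt "0 0 0" --pt "0 0 0" --pt "0 0 0" --pt "0 0 0" --pt "0 0 0" --pt "0 0 0" --pt "0 0 0" --pt "0 0 0" --spin '[0, 0, 0, 0, 0, 0, 0, 0, 0, 0]'

```text
time_s: 3.95
ee_pos: [0.5767, 0.0907, 0.2452]
eef_rot: [[0.114, 0.993, 0.001], [0.993, -0.114, 0.0], [0.0, 0.001, -1.0]]
ft_force: [0.1, 0.2, 2.1]
width: 0.0135
grip_force: 60.2
```

```bash
cat > st.py <<'E'
from h import *
s=robot.state();r=s["eef_rot"]
print("t",s["time_s"],"pos",np.round(s["ee_pos"],4),"yaw",round(float(np.degrees(np.arctan2(r[1][1],r[0][1]))),2),"F",np.round(s["ft_force"],1),"T",np.round(s["ft_torque"],3),"w",round(s["width"],4),"g",round(s["grip_force"],1),"q7",round(s["qpos"][6],2))
E
python3 st.py
```

```text
t 3.95 pos [0.5767 0.0907 0.2452] yaw -6.54 F [0.1 0.2 2.1] T [-0.047 -0.119  0.035] w 0.0135 g 60.2 q7 -0.01
```

Gripped (13.5 mm, 60 N, no side load). I'll now turn clockwise, stopping each time 8° beyond a click position. There a free dial gives ≤0.1 N m, and the stop would give about 0.4 N m.

Request:
arm_command --fingers '[-1, -1, -1, -1, -1, -1, -1, -1, -1, -1]' --pt "0 0 0" --pt "0 0 0" --pt "0 0 0" --pt "0 0 0" --pt "0 0 0" --pt "0 0 0" --pt "0 0 0" --pt "0 0 0" --pt "0 0 0" --pt "0 0 0" --spin '[-3.5, -3.5, -3.5, -3.5, -3.5, -3.5, -3, -2, 0, 0]'

```text
time_s: 4.78
ee_pos: [0.5769, 0.0907, 0.2452]
eef_rot: [[0.537, 0.844, 0.001], [0.844, -0.537, -0.0], [0.001, 0.001, -1.0]]
ft_force: [2.3, -0.7, 1.9]
width: 0.0134
grip_force: 60.4
```

```bash
python3 st.py
```

```text
t 4.7833 pos [0.5769 0.0907 0.2452] yaw -32.49 F [ 2.3 -0.7  1.9] T [-0.092 -0.303  0.02 ] w 0.0134 g 60.4 q7 -0.36
```

Request:
arm_command --fingers '[-1, -1, -1, -1, -1, -1, -1]' --pt "0 0 0" --pt "0 0 0" --pt "0 0 0" --pt "0 0 0" --pt "0 0 0" --pt "0 0 0" --pt "0 0 0" --spin '[-4, -4, -4, -4, -2, 0, 0]'

```text
time_s: 5.37
ee_pos: [0.5769, 0.0905, 0.2452]
eef_rot: [[0.771, 0.637, 0.002], [0.637, -0.771, -0.0], [0.001, 0.001, -1.0]]
ft_force: [3.2, -0.1, 3.2]
width: 0.0129
grip_force: 60.5
```

```bash
python3 st.py
```

```text
t 5.3667 pos [0.5769 0.0905 0.2452] yaw -50.45 F [ 3.2 -0.1  3.2] T [-0.097 -0.539 -0.025] w 0.0129 g 60.5 q7 -0.61
```

Request:
arm_command --fingers '[-1, -1, -1, -1, -1, -1, -1]' --pt "0.4 0 0" --pt "0.3 0 0" --pt "0 0 0" --pt "0 0 0" --pt "0 0 0" --pt "0 0 0" --pt "0 0 0" --spin '[-4, -4, -4, -4, -2, 0, 0]'

```text
time_s: 5.95
ee_pos: [0.5772, 0.0904, 0.2451]
eef_rot: [[0.93, 0.367, 0.001], [0.367, -0.93, -0.0], [0.0, 0.0, -1.0]]
ft_force: [0.5, -1.9, 4.9]
width: 0.0135
grip_force: 60.7
```

```bash
python3 st.py; python3 - <<'E'
from h import *
import cv2
p,d=viewer.snapshot("scene")
g=lambda i:np.clip(255*(cv2.resize(i,None,fx=6,fy=6,interpolation=cv2.INTER_CUBIC)/255.)**.45,0,255).astype(np.uint8)
cv2.imwrite("pics/turn.png",g(p[120:210,227:327]))
E
```

```text
t 5.95 pos [0.5772 0.0904 0.2451] yaw -68.44 F [ 0.5 -1.9  4.9] T [-0.288 -0.278  0.018] w 0.0135 g 60.7 q7 -0.85
```

View pics/turn.png

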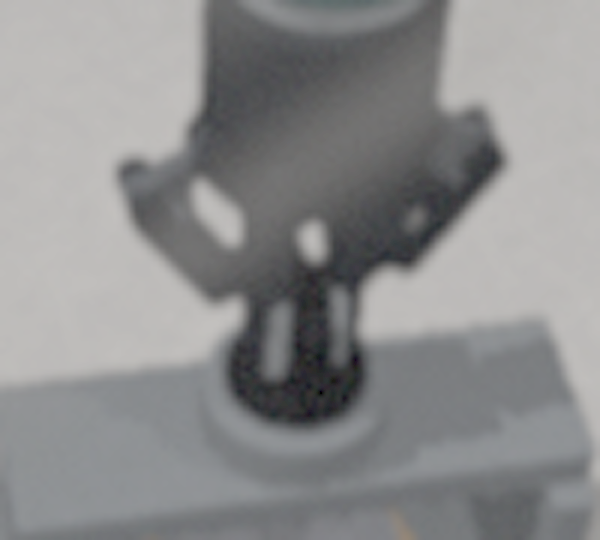

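The crop shows the bar (about (312,340) in the crop) still seated between the pads and turning with them. On to click 4.

Request:
arm_command --fingers '[-1, -1, -1, -1, -1, -1, -1]' --pt "0 0 0" --pt "0 0 0" --pt "0 0 0" --pt "0 0 0" --pt "0 0 0" --pt "0 0 0" --pt "0 0 0" --spin '[-4, -4, -4, -4, -2, 0, 0]'

```text
time_s: 6.58
ee_pos: [0.5773, 0.0902, 0.2451]
eef_rot: [[0.998, 0.061, 0.001], [0.061, -0.998, -0.001], [0.001, 0.001, -1.0]]
ft_force: [1.4, -1.1, 3.8]
width: 0.0133
grip_force: 60.9
```

```bash
python3 st.py
```

```text
t 6.5833 pos [0.5773 0.0902 0.2451] yaw -86.49 F [ 1.4 -1.1  3.8] T [-0.331 -0.324 -0.022] w 0.0133 g 60.9 q7 -1.1
```

Request:
arm_command --fingers '[-1, -1, -1, -1, -1, -1, -1]' --pt "0 0 0" --pt "0 0 0" --pt "0 0 0" --pt "0 0 0" --pt "0 0 0" --pt "0 0 0" --pt "0 0 0" --spin '[-4, -4, -4, -4, -2, 0, 0]'

```text
time_s: 7.17
ee_pos: [0.5773, 0.0901, 0.2452]
eef_rot: [[0.968, -0.25, 0.001], [-0.25, -0.968, -0.001], [0.001, 0.001, -1.0]]
ft_force: [1.2, -1.9, 4.8]
width: 0.0138
grip_force: 60.9
```

```bash
python3 st.py
```

```text
t 7.1667 pos [0.5773 0.0901 0.2452] yaw -104.51 F [ 1.2 -1.9  4.8] T [-0.439 -0.311  0.023] w 0.0138 g 60.9 q7 -1.35
```

Request:
arm_command --fingers '[-1, -1, -1, -1, -1, -1, -1]' --pt "0 0 0" --pt "0 0 0" --pt "0 0 0" --pt "0 0 0" --pt "0 0 0" --pt "0 0 0" --pt "0 0 0" --spin '[-4, -4, -4, -4, -2, 0, 0]'

```text
time_s: 7.75
ee_pos: [0.5772, 0.0899, 0.2452]
eef_rot: [[0.843, -0.538, 0.001], [-0.538, -0.843, -0.001], [0.001, 0.0, -1.0]]
ft_force: [2.1, -3.1, 5.1]
width: 0.0132
grip_force: 61.0
```

```bash
python3 st.py
```

```text
t 7.75 pos [0.5772 0.0899 0.2452] yaw -122.52 F [ 2.1 -3.1  5.1] T [-0.427 -0.23   0.02 ] w 0.0132 g 61.0 q7 -1.61
```

Request:
arm_command --fingers '[-1, -1, -1, -1, -1, -1, -1]' --pt "0.2 -0.5 0" --pt "0 0 0" --pt "0 0 0" --pt "0 0 0" --pt "0 0 0" --pt "0 0 0" --pt "0 0 0" --spin '[-4, -4, -4, -4, -2, 0, 0]'

```text
time_s: 8.33
ee_pos: [0.5772, 0.0897, 0.2451]
eef_rot: [[0.636, -0.772, -0.0], [-0.772, -0.636, -0.0], [0.0, 0.0, -1.0]]
ft_force: [-0.6, -1.8, 5.8]
width: 0.0131
grip_force: 61.1
```

```bash
python3 st.py
```

```text
t 8.3333 pos [0.5772 0.0897 0.2451] yaw -140.52 F [-0.6 -1.8  5.8] T [-0.375 -0.121  0.036] w 0.0131 g 61.1 q7 -1.86
```

Request:
arm_command --fingers '[-1, -1, -1, -1, -1, -1, -1]' --pt "0 0 0" --pt "0 0 0" --pt "0 0 0" --pt "0 0 0" --pt "0 0 0" --pt "0 0 0" --pt "0 0 0" --spin '[-4, -4, -4, -4, -2, 0, 0]'

```text
time_s: 8.92
ee_pos: [0.5771, 0.0897, 0.2451]
eef_rot: [[0.368, -0.93, -0.0], [-0.93, -0.368, -0.001], [0.001, 0.001, -1.0]]
ft_force: [-0.2, -1.7, 7.2]
width: 0.0131
grip_force: 61.3
```

```bash
python3 st.py
```

```text
t 8.9167 pos [0.5771 0.0897 0.2451] yaw -158.44 F [-0.2 -1.7  7.2] T [-0.437 -0.064  0.445] w 0.0131 g 61.3 q7 -2.13
```

Torque 0.445 N m, about 0.14 rad on the buffer: firmly at the stop and not forced, exactly 8 clicks (144°) from the start. Back by 8° + 72° = 80°.

Request:
arm_command --fingers '[-1, -1, -1, -1, -1, -1, -1, -1, -1, -1]' --pt "0 0 0" --pt "0 0 0" --pt "0 0 0" --pt "0 0 0" --pt "0 0 0" --pt "0 0 0" --pt "0 0 0" --pt "0 0 0" --pt "0 0 0" --pt "0 0 0" --spin '[0, 4, 4, 4, 4, 4, 4, 4, 4, 4]'

```text
time_s: 9.75
ee_pos: [0.5773, 0.0898, 0.2451]
eef_rot: [[0.845, -0.535, 0.0], [-0.535, -0.845, 0.0], [0.0, -0.0, -1.0]]
ft_force: [0.6, -1.2, 5.0]
width: 0.0134
grip_force: 60.7
```

Request:
arm_command --fingers '[-1, -1, -1, -1, -1, -1, -1, -1, -1, -1]' --pt "0 0 0" --pt "0 0 0" --pt "0 0 0" --pt "0 0 0" --pt "0 0 0" --pt "0 0 0" --pt "0 0 0" --pt "0 0 0" --pt "0 0 0" --pt "0 0 0" --spin '[4, 4, 4, 4, 4, 4, 4, 4, 4, 4]'

```text
time_s: 10.58
ee_pos: [0.5773, 0.0902, 0.2452]
eef_rot: [[0.991, 0.134, 0.0], [0.134, -0.991, 0.001], [0.0, -0.0, -1.0]]
ft_force: [-0.4, -1.4, 4.4]
width: 0.013
grip_force: 60.8
```

Request:
arm_command --fingers '[-1, -1, -1, -1, -1]' --pt "0 0 0" --pt "0 0 0" --pt "0 0 0" --pt "0 0 0" --pt "0 0 0" --spin '[4, 0, 0, 0, 0]'

```text
time_s: 11.0
ee_pos: [0.5773, 0.0902, 0.2451]
eef_rot: [[0.98, 0.197, 0.0], [0.197, -0.98, 0.0], [0.0, -0.0, -1.0]]
ft_force: [0.3, -0.8, 6.5]
width: 0.0133
grip_force: 60.7
```

```bash
python3 st.py
```

```text
t 11.0 pos [0.5773 0.0902 0.2451] yaw -78.62 F [ 0.3 -0.8  6.5] T [-0.138 -0.168  0.049] w 0.0133 g 60.7 q7 -0.99
```

Yaw is −78.6°, matching the target of −78.5°. Now let go, lift, move aside and check.

Request:
arm_command --fingers '[-0.4, 0, 0.4, 0.7, 1, 1, 1, 1, 1, 1]' --pt "0 0 0" --pt "0 0 0" --pt "0 0 0" --pt "0 0 0" --pt "0 0 0" --pt "0 0 0" --pt "0 0 0" --pt "0 0 10" --pt "0 0 15" --pt "0 0 20" --spin '[0, 0, 0, 0, 0, 0, 0, 0, 0, 0]'

```text
time_s: 11.83
ee_pos: [0.5766, 0.0902, 0.29]
eef_rot: [[0.98, 0.198, -0.002], [0.198, -0.98, -0.001], [-0.002, 0.0, -1.0]]
ft_force: [0.6, 0.0, -0.4]
width: 0.0857
grip_force: 0.0
```

Request:
arm_command --fingers '[1, 1, 1, 1, 1, 1, 1, 1, 1, 1]' --pt "0 0 25" --pt "0 0 25" --pt "-15 20 10" --pt "-15 30 0" --pt "-15 35 0" --pt "-15 35 0" --pt "-15 35 0" --pt "-10 35 0" --pt "0 0 0" --pt "0 0 0" --spin '[0, 0, 0, 0, 0, 0, 0, 0, 0, 0]'

```text
time_s: 12.67
ee_pos: [0.4912, 0.2829, 0.3501]
eef_rot: [[0.979, 0.204, -0.0], [0.204, -0.979, 0.0], [-0.0, -0.0, -1.0]]
ft_force: [-0.2, -0.2, 0.9]
width: 0.0854
grip_force: 0.0
```

```bash
python3 st.py; python3 - <<'E'
from h import *
import cv2
p,S=viewer.snapshot("scene");q,D=viewer.snapshot("top")
cv2.imwrite("pics/end.png",np.hstack([cv2.resize(p[80:300,130:420],None,fx=1.35,fy=1.35),cv2.resize(q[80:300,130:420],None,fx=1.35,fy=1.35)]))
for n,d,(v0,v1,u0,u1),z in(("scene",S,(155,200,255,300),.178),("top",D,(180,222,222,265),.197)):
    vs,us=np.mgrid[v0:v1,u0:u1]
    P=np.array([atd(n,u,v,d[v,u]) for u,v in zip(us.ravel(),vs.ravel()) if d[v,u]>0])
    k=P[(P[:,2]>z)&(P[:,2]<.215)]
    if len(k)>9:
        w,V=np.linalg.eigh(np.cov(k[:,:2].T));print(n,len(k),k.mean(0),cv2.minAreaRect(k[:,:2].astype(np.float32)),np.degrees(np.arctan2(V[1,1],V[0,1])))
E
```

```text
t 12.6667 pos [0.4912 0.2829 0.3501] yaw -78.22 F [-0.2 -0.2  0.9] T [-0.07   0.053 -0.003] w 0.0854 g 0.0 q7 -1.43
scene 193 [0.58656944 0.09228972 0.19993718] ((0.5800961256027222, 0.09186963737010956), (0.04808695986866951, 0.013850218616425991), 11.976855278015137) -166.07108687393716
top 106 [0.57505497 0.09135336 0.20726009] ((0.5756089091300964, 0.09130130708217621), (0.04952290654182434, 0.013830634765326977), 11.695900917053223) -168.75387333491267
```

View pics/end.png

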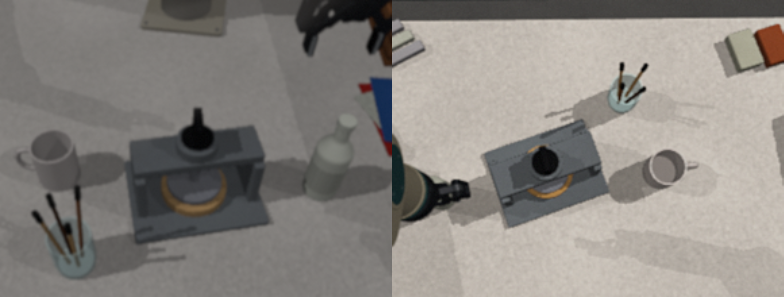

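The bar now lies at about 11.7°, against an expected 83.5° − 72° = 11.5°. The bottle, mug and jar stand where they were, and the gripper is clear of everything.

```bash
python3 -c "
from rig import robot
print(robot.sign_off())"
```

```text
the job is handed in; nothing more can be done
None
```

Job handed in: the dial was turned clockwise 8 clicks to its stop (about 0.44 N m, firm but not forced), then back four clicks and released, which the cameras confirm by the bar's angle; the bottle, mug and jar were not touched.

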